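# Push the blank rack past the sprung gate

## Task

With one fingertip swing the steel gate of the wooden chute outward and hold it open, clear of the rack, while another finger pushes the rack of pen blanks by its tail along the chute, until the whole rack body is past the gate and its front is fully home against the end stop. Then take the hand away so that the gate springs shut behind the rack body. Only push: do not lift or tip the rack, do not let the gate knock against the rack or drop on it, and leave everything else on the bench where it is.

Things in the scene. Friction and masses are not known exactly. Their poses are not given: they have to be found in the camera images.
- chute: Fixed wooden chute. Origin: on the bench top under the gate's cross plate, on the chute's centre line; x = feed direction, y = to the hinged side, z up. Floor top at z = 6 mm. Side walls: inner faces at y = +-37 mm, 5 mm thick, tops at z = 28 mm, x = -290 to +122 mm. End stop: face at x = +110 mm, top at z = 48 mm. Outside the +y wall a gap, y = 42 to 79 mm, up to the gate's long panel.
- gate (a joint): Gate angle, rad: 0 = shut (panel upright), grows as the panel's top leans outward (chute +y), stop at 0.8. Hinge line along chute x at y = 79, z = 14 mm. It shuts itself: 4 to 7 N outward on the panel 24 mm above the hinge line holds it open. Above 0.45 the cross plate is clear of the rack; 0.55 to 0.7 is good to hold.
- panel_tail (a point): Upstream upper corner of the gate's long panel, on its inner face: an upright steel sheet 270 mm long (chute x = -270 to 0 mm), 4 mm thick, shut at z = 16 to 72 mm with its inner face over the hinge line (y = 79 mm). It is the part to press on: a finger put down in the gap between chute wall and panel can push it outward (+y) and slide along it while it stays open.
- panel_head (a point): Downstream upper corner of the long panel, on its inner face, at the cross plate (72 mm above the bench when shut).
- plate_tip (a point): Middle of the free edge of the gate's cross plate, 5 mm thick and rigid with the panel. Shut, the plate spans chute y = 79 down to +14 mm and z = 34 to 60 mm at x = 0, over the wall, and blocks the rack, which cannot push it open. Swinging the gate outward lifts it up and out of the chute.
- rack: Loose wooden rack with pen blanks fixed in it, 0.28 to 0.56 kg. Body 90 mm long (x, feed direction), 70 wide, 48 tall; origin mid-underside of the body. Behind it a tail: flat bar, then an upright end board 34 mm wide (y = -26 to +8), 48 tall, rear face at x = -115 mm. Home: origin at chute x = +65 mm; the tail is then still upstream of the gate and the shut plate drops beside it.
- push_face (a point): Middle of the rear face of the rack's tail board, 36 mm above the rack's underside, 42 mm above the bench.
- cup: Bystander, to be left alone: cardboard drinking cup, 76 mm across, 92 mm tall. Origin at its underside (lying things: middle of the underside).
- flask: Bystander, to be left alone: clear drinking bottle, 68 mm across, 200 mm tall. Origin at its underside (lying things: middle of the underside).
- bowl: Bystander, to be left alone: turned wooden bowl, 130 mm across, 50 mm tall. Origin at its underside (lying things: middle of the underside).
- chisel: Bystander, to be left alone: small hand tool lying flat, 260 mm long. Origin at its underside (lying things: middle of the underside).
- drive_centre: Bystander, to be left alone: steel lathe centre standing on end, 36 mm across, 85 mm tall. Origin at its underside (lying things: middle of the underside).
- finial: Bystander, to be left alone: turned dark wooden finial standing up, 40 mm across, 85 mm tall. Origin at its underside (lying things: middle of the underside).
- offcut: Bystander, to be left alone: pale wooden offcut lying flat, 120 x 45 x 22 mm. Origin at its underside (lying things: middle of the underside).

How it is judged:
By the outcome, as a careful person would: the job done as asked, in the order asked, and still so for the second after the job is handed in, with the robot touching nothing.
It also fails if it takes over 40 s, if anything falls off the work surface, if the arm or the gripper's body presses on something with over 40 N, if the wrist force passes 120 N, or if a joint passes its speed limit or range.

## Robot

A 6-joint arm with a two-finger parallel gripper is mounted at the origin on the work surface. World frame = base frame: x ahead of the robot, y to its left, z up, the work surface at z = 0. Lengths are in m, angles in rad, forces in N, time in s.
With the tool pointing down it reaches from about 0.35 to 0.875 m from the base axis. Payload 15.5 kg.
Tool frame: the origin (TCP) lies midway between the tips of the shut fingers; the grasp point (between the pads) lies 19 mm behind it; z points along the fingers, y is the line along which they close (so a half turn about z gives the same grasp; the last joint's range is limited). The gripper opens to 85 mm and grips with 20 to 120 N. Pads are 22 mm wide; open, the fingers measure 114 mm over their backs; the gripper's body (76 mm by 85 mm) begins 54 mm behind the grasp point. The pads swing forward as they close: fully open they stand 13 mm farther back than shut.
Start: joints at [-1.25, 0.494, 1.345, -0, 1.302, -0.096], TCP at [0.252, -0.572, 0.231] pointing down, gripper open.
Joint ranges: [-2.91, 2.91], [-0.82, 2.16], [0.22, 2.67], [-1.22, 4.37], [0.12, 2.79], [-3.08, 3.08]. Speed limits (rad/s): [1.89, 1.89, 2.57, 3.01, 3.01, 3.01].

## Interface

Orientations are given as a unit quaternion [w, x, y, z].
In Python, from workcell import * gives the robot as it stands. Calls block until the motion is done:
- move_to(position, orientation): joint-space move of the TCP to a pose.
- move_l(position, frame=None, max_speed=0.15, until_force=None): straight line of the TCP; frame=None keeps the orientation; max_speed is the mean speed in m/s. With until_force (N) it stops when the force on the tool has changed by that much, and returns True; else False.
- goto_joints(angles): joint-space move.
- gripper_to(opening): finger opening in m; the grip force is fixed at half the most; returns when the fingers have stopped.
- pause(seconds).
- inverse_kinematics(position, orientation): joint angles nearest the present ones, or None.
- read_state(): the state.
- get_image(name): name is "scene" or "top"; returns a dict with "img" (384x512x3 uint8, red, green, blue), "camera_matrix" (3x3 intrinsics, pixels), "eye" and "orientation" of the camera in the world. Camera axes: x right, y up, looking along -z (the intrinsics and any distortion apply to the point x, -y, -z); pixel columns grow to the right and rows downward; lengths in m; the calibration is good to about 2 mm. A picture is of the moment at which its call begins. There is no depth.
A pose or a line that the arm cannot do raises MotionError and nothing moves.
- job_done(): hands the job in; it is judged then, once.
The state is a dict: "clock": time; "qpos": joint angles; "qvel": joint speeds; "effort": joint torques, N m; "position": TCP position; "tcp_rot": TCP orientation; "force": force on the tool from outside, world axes, zero at the start; "moment": the same for the moment, N m; "opening": finger opening in m; "grasp_force": force on a finger pad.
Only numpy, scipy, OpenCV 4.12 (cv2) and the standard library are available. Lean on these libraries where they do the work, as an engineer would, in place of code of your own. Each camera call takes 0.05 s, during which the arm holds its last target. There are 200 camera calls.

## Working session

There is one attempt and no reset: what is moved stays moved. The work goes in short steps, each a Python script; the robot and the scene stay as the last script left them, time stands still between calls to the robot, and variables do not carry over. Pictures are saved under pics/ and viewed, at most 10 in all, crops included, and the job is handed in when it is done.

```bash
ls; mkdir -p pics; python3 - <<'E'
from workcell import *
import cv2,pickle
d={}
for n in("scene","top"):
    r=get_image(n); d[n]=r; cv2.imwrite(f"pics/{n}0.png",cv2.resize(r["img"][:,:,::-1],(800,600),interpolation=cv2.INTER_CUBIC))
    print(n,{k:v for k,v in r.items() if k!="img"})
pickle.dump(d,open("d0.pkl","wb"))
print(read_state())
E
```

```text
pics
scene {'camera_matrix': array([[448.61030036,   0.        , 257.50612945],
       [  0.        , 448.61030036, 188.05963758],
       [  0.        ,   0.        ,   1.        ]]), 'eye': array([1.33523448, 0.4789248 , 0.76163032]), 'orientation': array([0.4652513 , 0.22828548, 0.37229657, 0.7699495 ])}
top {'camera_matrix': array([[390.02762051,   0.        , 252.73142987],
       [  0.        , 390.02762051, 189.62736192],
       [  0.        ,   0.        ,   1.        ]]), 'eye': array([0.38154254, 0.09071853, 1.02286173]), 'orientation': array([ 0.71203906,  0.0647785 , -0.06407666, -0.69620278])}
{'clock': 0.1, 'qpos': array([-1.25051434e+00,  4.94150398e-01,  1.34607106e+00,  4.03934974e-05,
        1.30251195e+00, -9.55209556e-02]), 'qvel': array([ 0.00173528,  0.00024668, -0.00227196,  0.00046936,  0.00048712,
       -0.00050756]), 'effort': array([ 1.19527576e-04, -8.83592820e+01, -3.84561896e+01, -1.90023788e-04,
        5.22370159e-03,  7.51522271e-05]), 'position': array([ 0.25235182, -0.57143036,  0.23074099]), 'tcp_rot': array([-5.68963475e-04,  9.78467168e-01,  2.06401733e-01, -4.46161511e-05]), 'force': array([-0.02108928, -0.33613478, -1.1393505 ]), 'moment': array([ 0.02673581, -0.03234138, -0.00946265]), 'grasp_force': 0.0, 'opening': 0.08532687178058897}
```

View pics/top0.png

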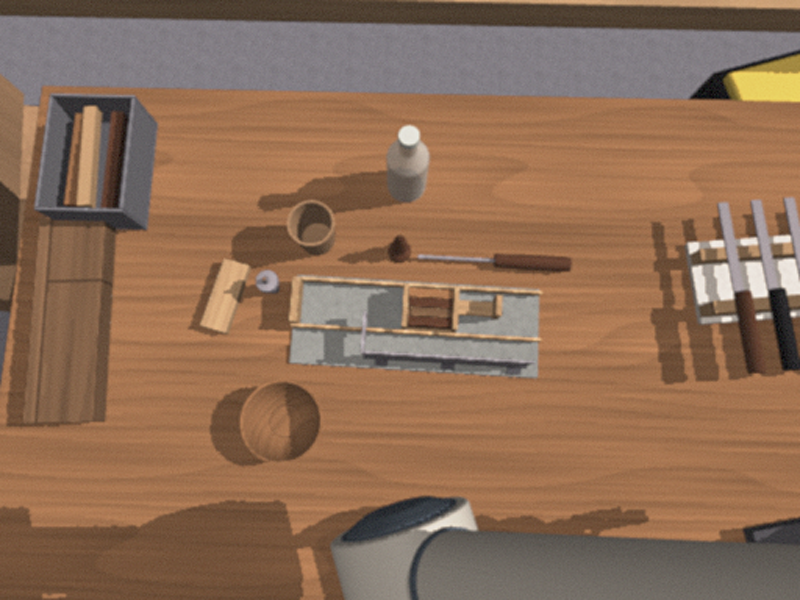

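View pics/scene0.png

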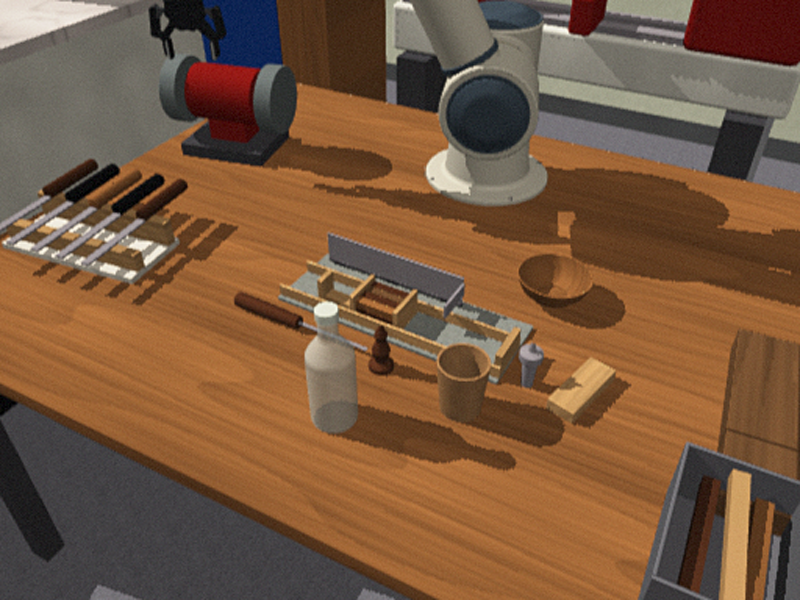

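The top view shows the chute with its end stop at the left (295,300). The gate is on the robot's side, with its plate at (363,335) and its panel running to (530,365). The rack body is at (405–458,308) and its tail board at (500,306). Feed is roughly world +y and chute +y is roughly world -x. I'll take an enlarged crop to measure from.

```bash
python3 - <<'E'
import cv2,pickle
d=pickle.load(open("d0.pkl","rb"))
i=d["top"]["img"][165:250,178:358,::-1]
a=cv2.resize(i,None,fx=4.4,fy=4.4,interpolation=cv2.INTER_CUBIC)
cv2.imwrite("pics/crop.png",a)
j=d["scene"]["img"][140:250,170:350,::-1]
cv2.imwrite("pics/crops.png",cv2.resize(j,None,fx=4.4,fy=4.4,interpolation=cv2.INTER_CUBIC))
E
```

```text
(no output)
```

View pics/crop.png

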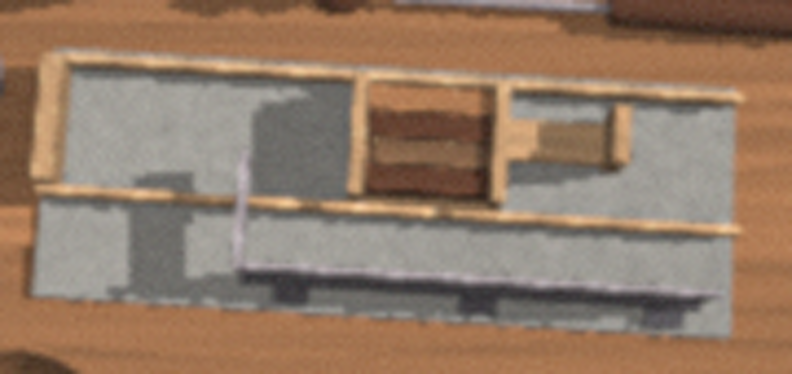

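View pics/crops.png

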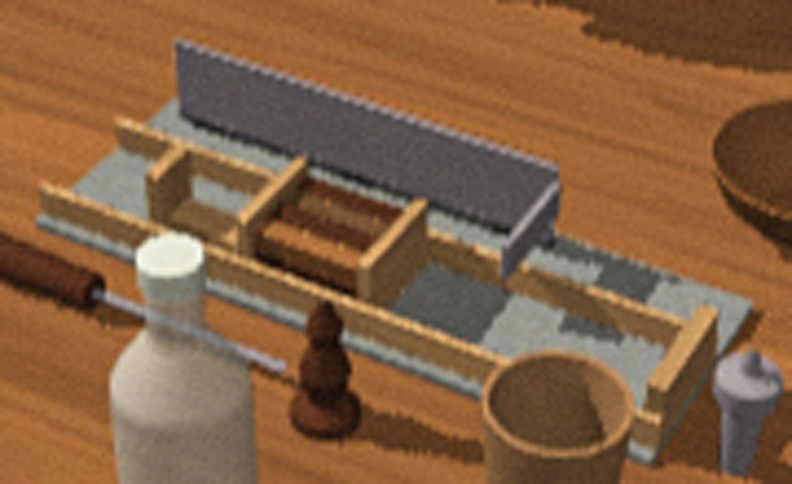

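The crops show:
- the +y wall top running (38,190)–(740,230) in the top crop
- the right end of the -y wall at (743,97)
- the tail board's rear top edge at (630,138)
- the panel tail at (718,297)

The gate is shut and the rack is upstream of it. Next I'll fit the wall lines and the chute pose.

```bash
cat > h.py <<'E'
import numpy as np,pickle
from scipy.spatial.transform import Rotation as R
def ray(r,px,z):
    K=r["camera_matrix"];p=np.atleast_2d(px).astype(float)
    c=np.c_[(p[:,0]-K[0,2])/K[0,0],-(p[:,1]-K[1,2])/K[1,1],-np.ones(len(p))]
    w=R.from_quat(r["orientation"],scalar_first=True).apply(c); e=r["eye"]
    return e+w*((z-e[2])/w[:,2])[:,None]
def crop(p): return (np.atleast_2d(p)+.5)/4.4-.5+np.array([178,165])
def crops(p): return (np.atleast_2d(p)+.5)/4.4-.5+np.array([170,140])
E
python3 - <<'E'
from h import *
d=pickle.load(open("d0.pkl","rb"));t=d["top"];s=d["scene"]
im=t["img"].astype(float);w=np.clip(im[:,:,0]-im[:,:,2]-25,0,None)
def wall(p,q,c0,c1):
    p,q=crop([p,q]);out=[]
    for c in range(int(crop((c0,0))[0,0]),int(crop((c1,0))[0,0])):
        r=p[1]+(q[1]-p[1])*(c-p[0])/(q[0]-p[0]);rr=np.arange(int(round(r))-2,int(round(r))+3)
        out.append((c,(w[rr,c]*rr).sum()/w[rr,c].sum()))
    return ray(t,out,.028)[:,:2]
A=wall((38,190),(740,230),510,735)   # +y wall, beside floor only
A2=wall((38,190),(740,230),60,230)
def fit(P):
    m=P.mean(0);u=np.linalg.svd(P-m)[2][0];u=u*np.sign(u[1]);n=np.array([-u[1],u[0]]);return m,u,np.std((P-m)@n)
P=np.r_[A,A2];m,u,sd=fit(P);n=np.array([-u[1],u[0]])
print("dir",u,sd,"yaw",np.arctan2(u[1],u[0]))
B=wall((65,60),(743,97),520,735);print("wall dist (79)",((B-m)@n).mean()+0)
ends=ray(t,crop([(36,190),(741,230),(744,97)]),.028)[:,:2]
x=(ends-m)@u;print("len",x[0]-x[1],x, "-y",x[2])
x0=np.mean([x[0]-.122,x[1]+.290,x[2]+.290])
st=ray(t,crop([(36,56),(33,182),(68,57),(60,184)]),.048)[:,:2]
print("stop x (122,122,110,110)",(st-m)@u-x0)
O=m+u*x0-n*.0395;print("origin",O)
def ch(p): p=p[:,:2]-O;return np.c_[p@u,p@n]
print("panel tail/head (-270,81),(0,81)",ch(ray(t,crop([(718,297),(238,270)]),.072)))
print("scene panel tail/head(79-83)",ch(ray(s,crops([(178,42),(557,166)]),.072)))
print("scene stop corners z48 (110,±)",ch(ray(s,crops([(695,313),(716,309),(668,392)]),.048)))
print("scene wall+ end z28",ch(ray(s,crops([(117,118),(42,185)]),.028)))
print("board rear",ch(ray(t,crop([(631,104),(628,168)]),.054)),"scene",ch(ray(s,crops([(176,146),(147,172)]),.054)))
print("body front/rear",ch(ray(t,crop([(350,72),(347,192),(508,84),(505,204)]),.054)))
pickle.dump((O,u,n),open("ch.pkl","wb"))
E
```

```text
dir [0.0380958  0.99927409] 0.0002346718372432996 yaw 1.5326913040738688
wall dist (79) -0.07992267727175305
len 0.41173220982231706 [ 0.22085641 -0.1908758  -0.19129431] -y -0.19129430947469087
stop x (122,122,110,110) [0.12554756 0.12050202 0.10694296 0.10495607]
origin [0.54963232 0.14136543]
panel tail/head (-270,81),(0,81) [[-0.26742691  0.08267579]
 [-0.0017007   0.08385749]]
scene panel tail/head(79-83) [[-0.26601277  0.07597966]
 [-0.00065705  0.0784915 ]]
scene stop corners z48 (110,±) [[ 0.11118451  0.02464828]
 [ 0.11990672  0.03357357]
 [ 0.12346777 -0.04100772]]
scene wall+ end z28 [[-0.28994833  0.03755098]
 [-0.28799718 -0.04285994]]
board rear [[-0.21934004 -0.02649133]
 [-0.21869898  0.01077849]] scene [[-0.21863492  0.00301498]
 [-0.21867482 -0.02722316]]
body front/rear [[-0.05708225 -0.03543585]
 [-0.05945066  0.03427794]
 [-0.14830016 -0.03391331]
 [-0.14950021  0.03569876]]
```

```bash
cat >> h.py <<'E'
O,u,n=pickle.load(open("ch.pkl","rb"))
def W(x,y,z): return [*(O+u*x+n*y),z]
def C(p): q=np.array(p[:2])-O; return np.round([q@u,q@n,p[2]],4)
E
python3 - <<'E'
from h import *
from workcell import *
best=None
for s in(1,-1):
    y=np.r_[n*s,0];z=np.array([0,0,-1.]);M=np.c_[np.cross(y,z),y,z]
    q=R.from_matrix(M).as_quat(scalar_first=True)
    a,b=[inverse_kinematics(W(x,.035,.024),q) for x in(-.244,-.06)]
    print(s,q,a,b)
    if a is not None and b is not None and (best is None or abs(a[5])+abs(b[5])<best[0]): best=(abs(a[5])+abs(b[5]),q)
q=best[1];pickle.dump(q,open("q.pkl","wb"))
move_to(W(-.244,.013,.16),q)
print(C(read_state()["position"]),read_state()["clock"])
print(move_l(W(-.244,.013,.024),max_speed=.1,until_force=10))
pause(.2);s=read_state();print(C(s["position"]),s["clock"],s["force"],s["opening"])
c=move_l(W(-.244,.035,.024),max_speed=.03,until_force=3)
s=read_state();print(c,C(s["position"]),s["clock"],s["force"])
import cv2
r=get_image("scene");cv2.imwrite("pics/s1.png",cv2.resize(r["img"][100:260,130:330,::-1],(800,600),interpolation=cv2.INTER_CUBIC))
E
```

```text
1 [ 0.         -0.6935071   0.72044979  0.        ] [-3.13395779e-01  6.49381487e-01  1.80950393e+00 -4.44089210e-16
  6.82707234e-01  2.86630190e+00] [ 4.50186598e-02  6.52070765e-01  1.80042810e+00 -4.44089210e-16
  6.89093788e-01 -3.05846897e+00]
-1 [0.         0.72044979 0.6935071  0.        ] [-3.13395779e-01  6.49381487e-01  1.80950393e+00 -4.44089210e-16
  6.82707234e-01 -2.75290756e-01] [ 4.50186598e-02  6.52070765e-01  1.80042810e+00 -4.44089210e-16
  6.89093788e-01  8.31236826e-02]
[-0.2448  0.0129  0.1601] 2.0833
False
[-0.244   0.0128  0.0243] 3.7917 [ 0.09849114 -0.26771389  0.44807279] 0.08520220521930219
True [-0.244   0.0264  0.0239] 4.2917 [1.98598676 0.70941168 1.84398801]
```

View pics/s1.png

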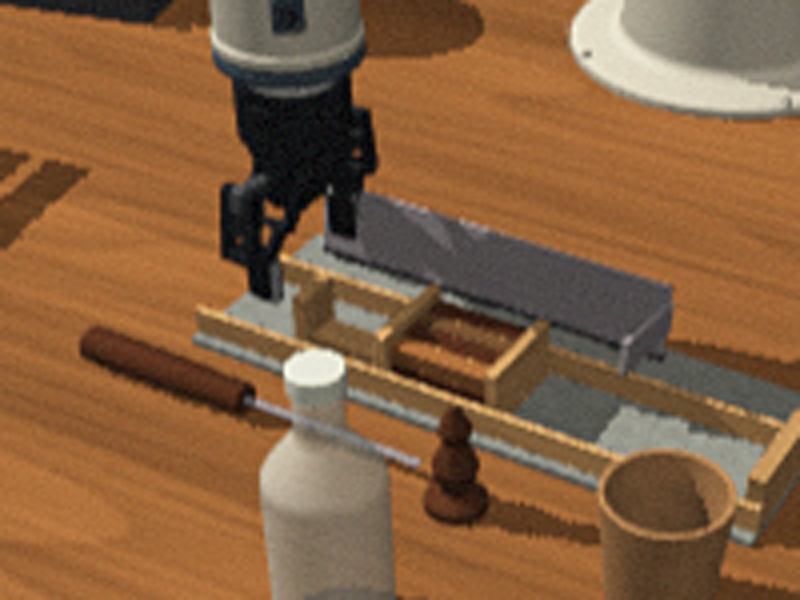

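The finger is in the gap at (340,220) touching the panel, and the other finger is behind the tail board at (265,285). Nothing else has been disturbed. Next I'll open the gate and check its angle.

```bash
python3 - <<'E'
from h import *
from workcell import *
import cv2
move_l(W(-.244,.042,.024),max_speed=.03)
pause(.1);s=read_state();print(C(s["position"]),s["clock"],s["force"])
d={k:get_image(k) for k in("scene","top")};pickle.dump(d,open("d1.pkl","wb"))
f=lambda i:cv2.resize(i[...,::-1],(800,378),interpolation=cv2.INTER_CUBIC)[:300]
a=cv2.resize(d["scene"]["img"][140:208,170:350,::-1],None,fx=4.4,fy=4.4,interpolation=cv2.INTER_CUBIC)
b=cv2.resize(d["top"]["img"][182:250,178:358,::-1],None,fx=4.4,fy=4.4,interpolation=cv2.INTER_CUBIC)
print(a.shape);cv2.imwrite("pics/s2.png",np.vstack([a,b]))
E
```

```text
[-0.244  0.042  0.024] 5.1333 [1.05844784 0.23757219 2.13406323]
(299, 792, 3)
```

View pics/s2.png

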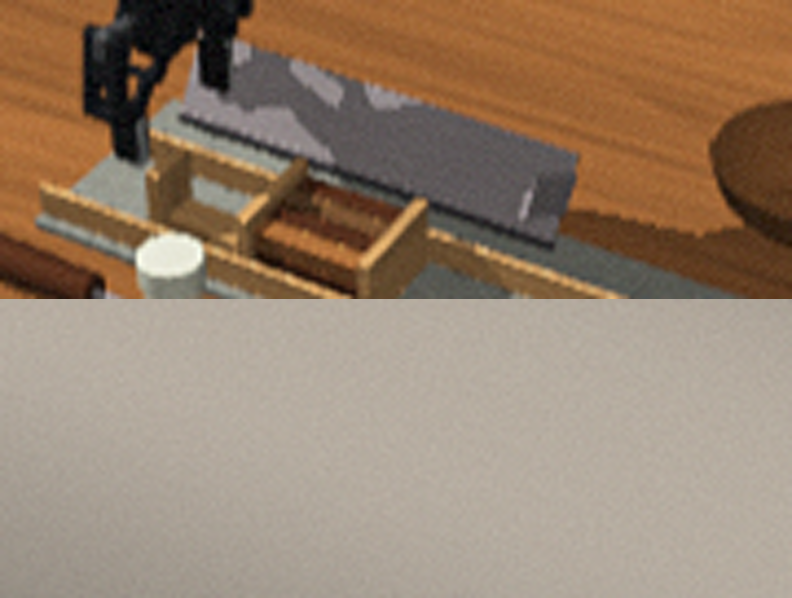

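The panel leans outward, with its head corner at crop (577,155). The plate is raised clear of the chute at (535,195). I'll compute the angle from that corner.

```bash
python3 - <<'E'
from h import *
s=pickle.load(open("d1.pkl","rb"))["scene"]
for th in np.arange(.35,.85,.05):
    z=.014+.058*np.cos(th);y=.079+.058*np.sin(th)
    print(round(th,2),round(y,4),*[C(p)[:2] for p in ray(s,crops([(577,155),(238,43)]),z)])
E
```

```text
0.35 0.0989 [0.0029 0.0985] [-0.2356  0.0986]
0.4 0.1016 [0.0024 0.0999] [-0.2365  0.0999]
0.45 0.1042 [0.0018 0.1014] [-0.2375  0.1014]
0.5 0.1068 [0.0011 0.103 ] [-0.2387  0.1031]
0.55 0.1093 [0.0003 0.1049] [-0.24    0.1049]
0.6 0.1117 [-0.0005  0.1068] [-0.2413  0.1069]
0.65 0.1141 [-0.0014  0.109 ] [-0.2428  0.109 ]
0.7 0.1164 [-0.0024  0.1112] [-0.2444  0.1113]
0.75 0.1185 [-0.0034  0.1137] [-0.2461  0.1137]
0.8 0.1206 [-0.0045  0.1162] [-0.2478  0.1162]
```

```bash
python3 - <<'E'
from h import *
s=pickle.load(open("d1.pkl","rb"))["scene"]
def proj(P):
    c=R.from_quat(s["orientation"],scalar_first=True).inv().apply(np.array(P)-s["eye"]);K=s["camera_matrix"]
    return np.c_[K[0,2]+K[0,0]*c[:,0]/-c[:,2],K[1,2]-K[1,1]*c[:,1]/-c[:,2]]
def g(x,a,b,th): return W(x,.079+a*np.cos(th)+b*np.sin(th),.014-a*np.sin(th)+b*np.cos(th))
print("th: panel head outer top, inner top, plate tip top, plate tip bottom (crops px)")
for th in(0,.1,.4,.5,.6,.7,.8):
    p=proj([g(0,.004,.058,th),g(0,0,.058,th),g(0,-.065,.046,th),g(0,-.065,.020,th)])
    print(th,np.round((p-[170,140]+.5)*4.4-.5).astype(int).tolist())
E
```

```text
th: panel head outer top, inner top, plate tip top, plate tip bottom (crops px)
0 [[561, 162], [558, 166], [507, 243], [505, 278]]
0.1 [[566, 158], [563, 161], [511, 229], [507, 267]]
0.4 [[577, 151], [575, 152], [527, 191], [517, 233]]
0.5 [[580, 151], [578, 151], [533, 179], [521, 222]]
0.6 [[583, 151], [581, 151], [539, 168], [525, 211]]
0.7 [[586, 153], [584, 152], [545, 157], [530, 201]]
0.8 [[588, 155], [587, 153], [551, 148], [535, 190]]
```

```bash
python3 - <<'E'
import pickle,cv2,numpy as np
d=[pickle.load(open(f"d{i}.pkl","rb"))["scene"]["img"][165:205,270:310,::-1] for i in(0,1)]
cv2.imwrite("pics/z.png",cv2.resize(np.hstack(d),None,fx=10,fy=10,interpolation=cv2.INTER_CUBIC))
E
```

```text
(no output)
```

View pics/z.png

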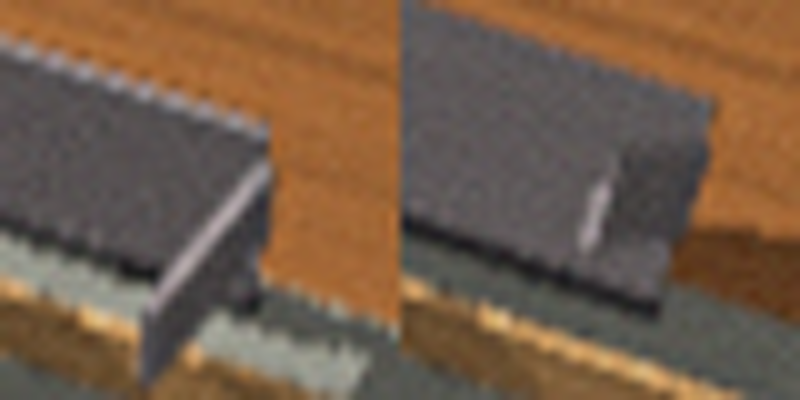

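In the right half, the plate tip edge runs from (585,250) to (605,178). That matches an angle of about 0.5, and the shut projection matches exactly. I'll open another 4 mm to about 0.62, then push.

```bash
python3 - <<'E'
from h import *
from workcell import *
import cv2
def rep(t):
    s=read_state();f=s["force"];print(t,C(s["position"]),round(s["clock"],2),"along",round(f[:2]@u,1),"out",round(f[:2]@n,1),"z",round(f[2],1))
move_l(W(-.244,.0462,.024),max_speed=.03);rep("open")
c=move_l(W(-.080,.0462,.024),max_speed=.05,until_force=18);rep(c)
if not c:
    c=move_l(W(-.045,.0462,.024),max_speed=.02,until_force=9);rep(c)
d={k:get_image(k) for k in("scene","top")};pickle.dump(d,open("d2.pkl","wb"))
a=d["scene"]["img"][140:250,170:350,::-1]
cv2.imwrite("pics/s3.png",cv2.resize(a,None,fx=4.4,fy=4.4,interpolation=cv2.INTER_CUBIC))
E
```

```text
open [-0.244   0.0464  0.024 ] 5.53 along -0.7 out -1.3 z 1.9
False [-0.0796  0.0464  0.024 ] 8.96 along -0.9 out -1.6 z 1.3
True [-0.0595  0.0457  0.024 ] 10.03 along -5.2 out -3.5 z 1.7
```

View pics/s3.png

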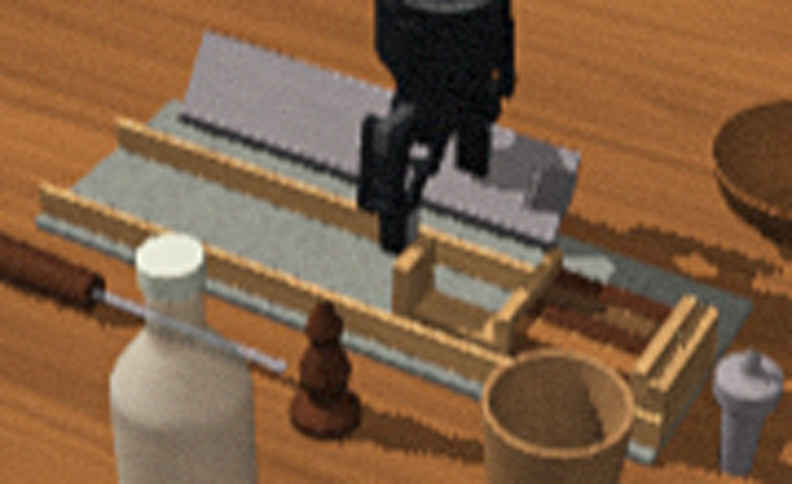

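The rack front is against the stop at (665,350), the body is past the raised plate at (550,190), and the gate is still held open. I'll press once more to confirm it's seated, then back off and let the gate close gently.

```bash
python3 - <<'E'
from h import *
from workcell import *
import cv2
def rep(t):
    s=read_state();f=s["force"];print(t,C(s["position"]),round(s["clock"],2),"along",round(f[:2]@u,1),"out",round(f[:2]@n,1),"z",round(f[2],1));return C(s["position"])
c=move_l(W(-.050,.0462,.024),max_speed=.02,until_force=14);p=rep(c)
x=p[0]-.010
move_l(W(x,.0462,.024),max_speed=.03);rep("back")
move_l(W(x,.013,.024),max_speed=.025);rep("shut")
move_l(W(x,.013,.20),max_speed=.12)
move_l(W(x-.05,.20,.25),max_speed=.25);pause(.3);rep("away")
d={k:get_image(k) for k in("scene","top")};pickle.dump(d,open("d3.pkl","wb"))
a=cv2.resize(d["scene"]["img"][140:250,170:350,::-1],None,fx=3,fy=3,interpolation=cv2.INTER_CUBIC)
b=cv2.resize(d["top"]["img"][165:250,178:358,::-1],None,fx=3,fy=3,interpolation=cv2.INTER_CUBIC)
cv2.imwrite("pics/s4.png",np.vstack([a,b]))
E
```

```text
True [-0.0594  0.0453  0.0239] 10.34 along -4.9 out -2.2 z 3.4
back [-0.0697  0.0463  0.024 ] 10.82 along -2.3 out -1.5 z 1.2
shut [-0.0694  0.0132  0.024 ] 12.3 along 0.3 out -0.0 z -0.1
away [-0.1193  0.1996  0.2497] 15.17 along 0.3 out -0.2 z -0.2
```

View pics/s4.png

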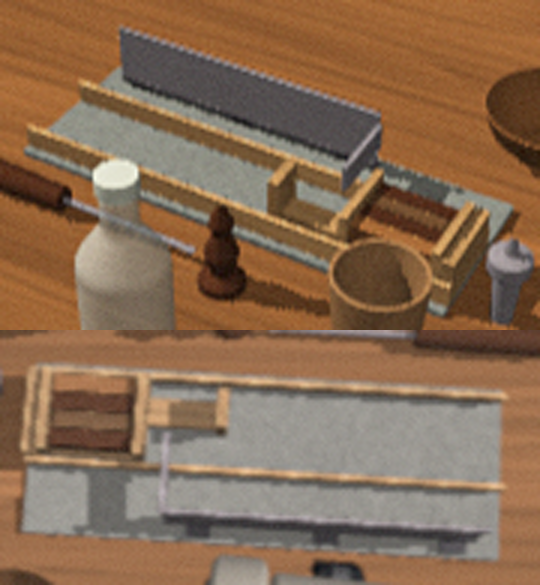

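The gate is shut behind the body, with its plate beside the tail. The rack is at the stop, its board's rear edge at about (229,411). I'll check the home position in numbers.

```bash
python3 - <<'E'
from h import *
d=pickle.load(open("d3.pkl","rb"));t=d["top"];im=t["img"].astype(int)
c3=lambda p:(np.atleast_2d(p)+.5)/3-.5+np.array([178,165])
print("board rear(-.050)",[C(p) for p in ray(t,c3([(229,62),(228,99)]),.054)])
print("body rear (.020), front(.110)",[C(p) for p in ray(t,c3([(150,46),(147,128),(38,40),(36,122)]),.054)])
r=200-0; 
for row in (188,194,200): print(row,im[row,184:200].sum(1)//3)
print("board cols",im[192,246:262].tolist()[::1])
i0=pickle.load(open("d0.pkl","rb"))["top"]["img"].astype(int)
print("board before",i0[195,312:326].tolist())
E
```

```text
board rear(-.050) [array([-0.0498, -0.0237,  0.054 ]), array([-0.0508,  0.0079,  0.054 ])]
body rear (.020), front(.110) [array([ 0.0178, -0.0334,  0.054 ]), array([0.0152, 0.0365, 0.054 ]), array([ 0.1128, -0.0328,  0.054 ]), array([0.1082, 0.0371, 0.054 ])]
188 [ 75  85 113 145 147 117 108 145 163 164 125  88  73  68  70  75]
194 [ 81 101 152 159 124 102 133 152 154 135  99  72  97  99 103 102]
200 [ 86 124 143 129 103 105 140 153 145 101  70  71  73  75  73  69]
board cols [[132, 106, 76], [133, 105, 78], [134, 107, 82], [139, 109, 80], [181, 145, 108], [189, 146, 108], [190, 149, 111], [191, 160, 121], [171, 158, 141], [156, 153, 147], [156, 154, 150], [157, 154, 149], [161, 160, 151], [158, 156, 149], [154, 151, 147], [151, 148, 142]]
board before [[139, 113, 86], [143, 114, 86], [137, 109, 80], [106, 84, 63], [92, 74, 57], [128, 102, 76], [180, 143, 106], [201, 157, 114], [203, 165, 126], [186, 164, 143], [170, 164, 154], [162, 160, 154], [165, 162, 155], [161, 159, 154]]
```

```bash
python3 -c "
from workcell import *
print(job_done())"
```

```text
the job is handed in; nothing more can be done
None
```

The rack is home against the end stop, its tail board measured within about 1 mm of the home position. The gate is shut behind the rack body, the hand is clear, and the job was handed in at about 15 s on the robot clock.

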